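Sort a stripped hydraulic valve's parts into trays and chute

ROBOT

A 6-joint arm with a two-finger parallel gripper is mounted at the origin on the work surface. World frame = base frame: x ahead of the robot, y to its left, z up, the work surface at z = 0. Lengths are in m, angles in rad, forces in N, time in s.
With the tool pointing down it reaches from about 0.375 to 0.9 m from the base axis. Payload 3.1 kg.
Tool frame: the origin (TCP) lies midway between the tips of the shut fingers; the grasp point (between the pads) lies 19 mm behind it; z points along the fingers, y is the line along which they close (so a half turn about z gives the same grasp; the last joint's range is limited). The gripper opens to 85 mm and grips with 20 to 120 N. Pads are 22 mm wide; open, the fingers measure 114 mm over their backs; the gripper's body (76 mm by 85 mm) begins 54 mm behind the grasp point. The pads swing forward as they close: fully open they stand 13 mm farther back than shut.
Start: joints at [0.962, 0.527, 1.433, -0, 1.181, -0.178], TCP at [0.261, 0.568, 0.231] pointing down, gripper open.
Joint ranges: [-3.08, 3.08], [-0.75, 2.2], [0.22, 2.44], [-1.43, 4.57], [0, 2.65], [-2.85, 2.85]. Speed limits (rad/s): [2.79, 2.79, 3.14, 3.14, 3.14, 3.14].

INTERFACE

Orientations are given as a unit quaternion [x, y, z, w].
In Python, from station import manip gives the robot as it stands.
- The arm moves only by the tool drive_tool, never from a script. Its argument "motion" is a list that holds one entry, the list of rows, each a list of 5 numbers: the finger opening in mm, from 0 to 85.4, then the shift along the tool's x, y, z in units of 30 mm (1.0 is 30 mm), then the turn about the tool's z in units of 8 degrees (1.0 is 8 degrees). In form: [[[fingers, x, y, z, yaw], ...]]. A call has 1 to 10 rows; each row is the pose to reach, as a shift and turn from the pose commanded when the call began, along the tool's axes at that moment; what a row does not reach only later rows make up. A row lasts 1/10 s, in which the tool goes at most 50 mm and 8.59 degrees, less where a joint would pass 70% of its speed; a pose out of reach is approached as far as the arm can. A call with a gripper value outside its range is refused whole. The fingers move at their own pace and stop on an object; "squeeze" is the grip in N (left out, the last holds). Time passes only in rows, so rows that repeat a pose let the fingers close. It gives the time, the measured TCP pose, the force, the opening and the grip force at its end, in the units of the state.
- manip.sense(): the state, without advancing time (a new reading comes with each control period).
- manip.snapshot(name): name is "side" or "top"; returns the picture (420x560x3 uint8, red, green, blue); there is no depth.
- manip.camera_model(name): a dict with "fov_y" (degrees; the focal length in pixels is half the picture's height over the tangent of half this angle, whatever the lens; pixels are square), "cx", "cy" (the principal point, pixels), "k1" (the pictures are not rectified: a ray, as slopes to the right and down, at radius r is drawn at 1 + k1 r^2 times it, then the intrinsics apply), "origin" and "orientation" of the camera in the world. Camera axes: x right, y up, looking along -z (the intrinsics and any distortion apply to the point x, -y, -z); pixel columns grow to the right and rows downward; lengths in m; the calibration is good to about 2 mm. A picture is of the moment at which its call begins. camera_model takes no time and is no camera call.
- manip.sign_off(): hands the job in; it is judged then, once.
The state is a dict: "t": time; "q": joint angles; "qd": joint speeds; "tau": joint torques, N m; "tcp_pos": TCP position; "tool_rot": TCP orientation; "force": force on the tool from outside, world axes, zero at the start; "ft_torque": the same for the moment, N m; "finger_gap": opening from 0.0 (shut) to 1.0 (fully open); "gripper_force": force on a finger pad.
Only numpy, scipy, OpenCV 4.12 (cv2) and the standard library are available. Lean on these libraries where they do the work, as an engineer would, in place of code of your own. Each camera call takes 0.05 s, during which the arm holds its last target. There are 200 camera calls.

TASK

Sort the loose parts of the stripped valve: lay the spool in the long narrow tray, stand the port plug in the round dish and the solenoid coil in the square tray, both the way up they stand now, and lay both hex bolts lengthwise in the sloping chute with their heads uphill. Leave every part lying loose and still in its place, and do not shift the tape measure.

Things in the scene. Friction and masses are not known exactly. Their poses are not given: they have to be found in the camera images.
- bolt_a: Steel hex bolt, one of two alike, lying down: head 20 mm across flats, 14 long; round shank d 13, 48 long. Origin on the axis in the shank, 18 mm behind the head's underside (30 mm from the shank tip), near the centre of mass, about 9 mm above the table. Body x points to the head; lying on head edge and tip, the shank dips 4 degrees to its tip relative to x.
- bolt_b: Steel hex bolt, the other of the two, lying down: head 20 mm across flats, 14 long; round shank d 13, 48 long. Origin on the axis in the shank, 18 mm behind the head's underside (30 mm from the shank tip), near the centre of mass, about 9 mm above the table. Body x points to the head; lying on head edge and tip, the shank dips 4 degrees to its tip relative to x.
- spool: Valve spool: bright steel round bar 90 mm long lying on its side, three lands of 22 mm diameter (at both ends and 28 mm long in the middle) with two grooves of 14 mm diameter between. Origin at its middle on its axis, 11 mm above what it lies on; body x along its length. It can roll.
- plug: Steel port plug, standing on its hexagonal head: hexagon 30 mm across flats and 14 mm tall, above it a round threaded stub 22 mm in diameter and 16 mm tall (30 mm in all). Origin at the centre of its underside, z up.
- coil: Black solenoid coil, upright: block 44 mm (x) by 40 mm (y) by 46 mm tall with a round bore seen in its top, and a small connector block (18 by 24 by 20 mm) sticking out on the +x side at mid-height, to x = 40 mm. Origin at the centre of the underside of the 44 by 40 block, z up. Flat sides to grip at y = +-20 mm.
- chute_bed (a point): Fixed steel chute: channel 170 mm long, 40 wide inside, walls 8 high and 5 thick, sloping 25 degrees, a stop 14 high across the low end (inside face x = -80 mm), high end open. Point: centre of its floor, 58 mm above the table; x uphill along the floor, y across, z square to the floor. Slippery: a bolt let go slides down to the stop or to the bolt before it; two fit in line.
- long_tray: Long narrow grey tray fixed to the table, 150 mm (x) by 64 mm (y), walls 14 mm high and 4 mm thick, floor about 4 mm thick. Origin at the centre of its underside.
- square_tray: Square grey tray fixed to the table, 110 by 110 mm, walls 14 mm high and 4 mm thick, floor about 4 mm thick. Origin at the centre of its underside.
- dish: Round grey dish fixed to the table, 110 mm in diameter, rim 14 mm high and 4 mm thick, floor 4 mm thick. Origin at the centre of its underside.
- tape_measure: Black tape measure standing loose among the trays, 62 (x) by 36 (y) by 40 mm tall, rounded. Origin at the centre of its underside. Not to be moved.
Things that resemble listed ones, but are neither listed nor needed, are in the scene too. Leave any orange look-alike of the square_tray alone. Leave any orange look-alike of the spool alone.

How it is judged:
At the end, for the whole second after the job is handed in: Both bolts on the chute floor within its walls and ends, heads uphill, within 0.5 rad of its length; spool on the long tray floor (30 mm along, 20 across); plug in the dish (36 mm) and coil in the square tray (33 mm each way), on the floor, upright to 0.15 rad; all under 0.02 m/s (x of bolt_a in the frame of chute_bed between -0.08 and 0.085 m and y of bolt_a in the frame of chute_bed between -0.016 and 0.016 m and z of bolt_a in the frame of chute_bed between 0.003 and 0.014 m and angle between bolt_a's own x axis and vertical between 0.9 and 1.36 rad and angle between the x axis of each of bolt_a, bolt_b and the x axis of chute_bed, either way round below 0.5 rad and x of bolt_b in the frame of chute_bed between -0.08 and 0.085 m and y of bolt_b in the frame of chute_bed between -0.016 and 0.016 m and z of bolt_b in the frame of chute_bed between 0.003 and 0.014 m and angle between bolt_b's own x axis and vertical between 0.9 and 1.36 rad and x of spool in the frame of long_tray between -0.03 and 0.03 m and y of spool in the frame of long_tray between -0.02 and 0.02 m and z of spool in the frame of long_tray between 0.01 and 0.018 m and horizontal distance between plug and dish below 0.036 m and angle between each of plug, coil's own z axis and vertical below 0.15 rad and z of plug in the frame of dish between 0 and 0.008 m and x of coil in the frame of square_tray between -0.033 and 0.033 m and y of coil in the frame of square_tray between -0.033 and 0.033 m and z of coil in the frame of square_tray between 0 and 0.008 m and linear speed of each of bolt_a, bolt_b, spool, plug, coil below 0.02 m/s); the robot touches nothing.
It fails at once if the tape measure is shifted more than 20 mm (distance of tape_measure from where it was at the start of the episode above 0.02 m).
It also fails if it takes over 133 s, if anything falls off the work surface, if the arm or the gripper's body presses on something with over 40 N, if the wrist force passes 120 N, or if a joint passes its speed limit or range.

## Working session

There is one attempt and no reset: what is moved stays moved. The work goes in short steps, Python scripts to look and compute and a tool call to move; the robot and the scene stay as the last step left them, time stands still between calls to the robot, and variables do not carry over. Pictures are saved under pics/ and viewed, at most 14 in all, crops included, and the job is handed in when it is done.

Besides the shell and the picture viewer there is one more tool, called as name(argument=value, ...) on one line, values as JSON. drive_tool: Moves the arm, as the interface text tells. Its arguments: {"type":"object","properties":{"motion":{"type":"array","items":{"type":"array","items":{"type":"array","items":{"type":"number"}}}},"squeeze":{"type":"number"}},"required":["motion"]}

```bash
mkdir -p pics; cat > h.py <<'E'
import numpy as np, cv2
from station import manip
from scipy.spatial.transform import Rotation as R
def cam(n):
    c=manip.camera_model(n); f=210/np.tan(np.radians(c['fov_y'])/2)
    return c,f
def pix2w(n,u,v,z):
    c,f=cam(n); K=np.array([[f,0,c['cx']],[0,f,c['cy']],[0,0,1]])
    xd=np.array([(u-c['cx'])/f,(v-c['cy'])/f]); x=xd.copy()
    for _ in range(30): x=xd/(1+c['k1']*(x@x))
    d=R.from_quat(c['orientation']).apply([x[0],-x[1],-1]); o=np.array(c['origin'])
    return o+d*(z-o[2])/d[2]
def w2pix(n,p):
    c,f=cam(n); q=R.from_quat(c['orientation']).inv().apply(np.array(p)-c['origin'])
    x=np.array([q[0],-q[1]])/-q[2]; x=x*(1+c['k1']*(x@x))
    return x*f+[c['cx'],c['cy']]
def snap(n,name,crop=None,s=1):
    im=manip.snapshot(n)[:,:,::-1]
    if crop: x0,y0,x1,y1=crop; im=im[y0:y1,x0:x1]
    im=cv2.resize(im,None,fx=s,fy=s,interpolation=cv2.INTER_CUBIC)
    cv2.imwrite('pics/'+name+'.png',im)
E
python3 - <<'E'
from h import *
snap('top','t0',s=1.42); snap('side','s0',s=1.42)
print(manip.camera_model('top'),manip.camera_model('side'));print(manip.sense())
E
```

```text
{'fov_y': 46.6743825027974, 'cx': 281.71351920392397, 'cy': 212.43442369725017, 'k1': -0.1718811658963162, 'origin': array([ 0.40336815, -0.0104422 ,  1.24108509]), 'orientation': array([-0.02453126,  0.00970228,  0.71144094, -0.70225057])} {'fov_y': 42.8694870394734, 'cx': 277.42391593042316, 'cy': 213.27225335463245, 'k1': 0.028330268270704322, 'origin': array([-0.29633634,  0.93782198,  0.7419562 ]), 'orientation': array([-0.16684831,  0.47822963,  0.80901323, -0.29825434])}
{'t': 0.1, 'q': array([ 9.61521689e-01,  5.28390142e-01,  1.43378152e+00,  3.60069798e-06,
        1.18141134e+00, -1.78526706e-01]), 'qd': array([-0.00180723, -0.00206888, -0.00230762, -0.00066791,  0.00038168,
        0.00019009]), 'tau': array([ 8.56052011e-04, -4.43308032e+01, -1.78585339e+01, -1.81821529e-04,
        3.81815335e-03, -3.42507548e-06]), 'tcp_pos': array([0.26057831, 0.56737228, 0.23041873]), 'tool_rot': array([ 2.13713333e-01,  9.76895911e-01, -9.18321110e-04, -3.83477442e-04]), 'force': array([0.62033459, 0.187012  , 0.31632327]), 'ft_torque': array([-0.00074378,  0.03958267,  0.04949949]), 'gripper_force': 0.0, 'finger_gap': 0.9989417608630522}
```

View pics/t0.png

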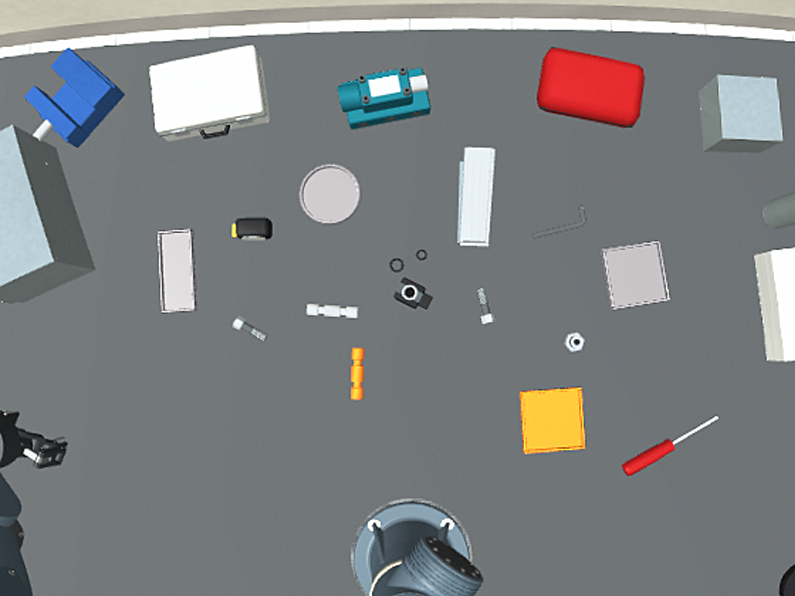

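View pics/s0.png

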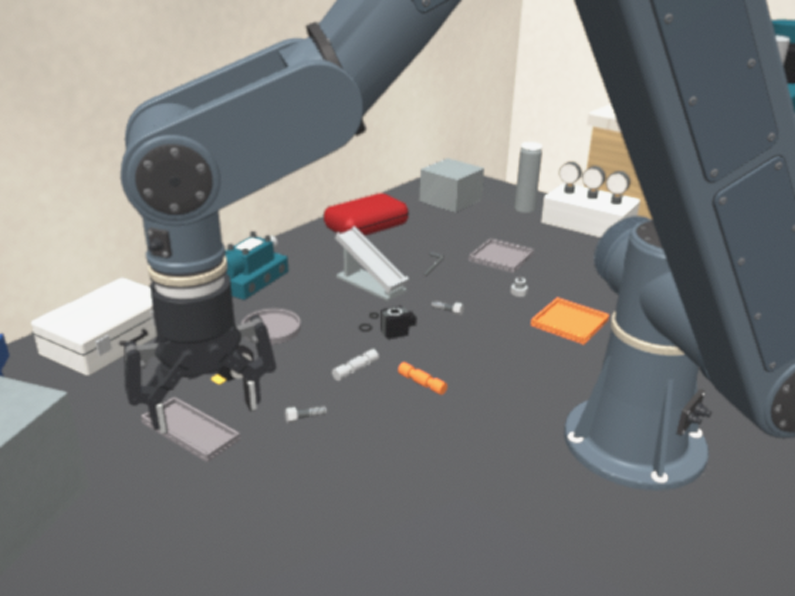

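Top view (t0, 1.42x): the spool could be the steel bar at (332,311) or the orange one at (357,374); I take the steel one. The square tray could be the grey at (636,275) or the orange at (552,421); I take the grey. The bolts are at (250,328) and (486,306), the plug at (575,342), the coil at (412,293), the chute at (477,197), the dish at (330,194), the long tray at (177,271) and the tape measure at (252,228). The side view shows the chute's high end away from the robot and its low end towards it. Next: close crops.

```bash
python3 - <<'E'
from h import *
im=manip.snapshot('top')[:,:,::-1]
a=im[105:245,105:305]; b=im[95:255,270:480]
cv2.imwrite('pics/ta.png',cv2.resize(a,None,fx=4,fy=4,interpolation=cv2.INTER_CUBIC))
b=im[100:250,275:475]
cv2.imwrite('pics/tb.png',cv2.resize(b,None,fx=4,fy=4,interpolation=cv2.INTER_CUBIC))
E
```

```text
(no output)
```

View pics/ta.png

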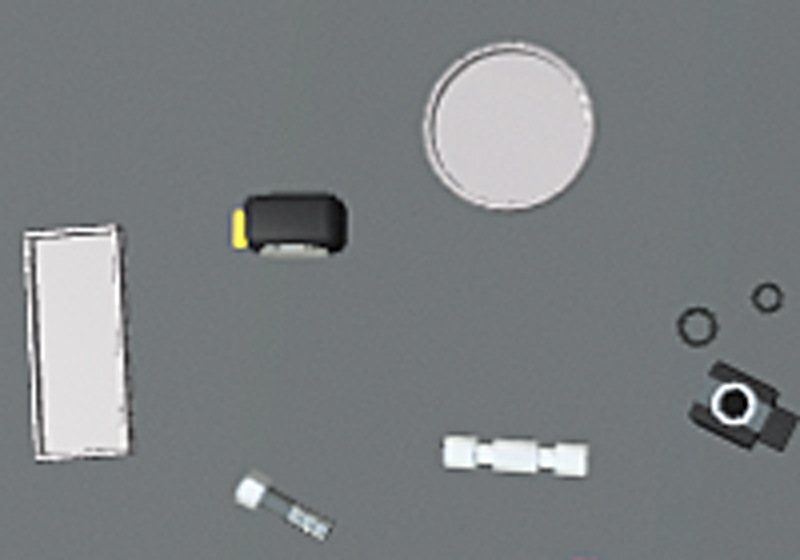

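View pics/tb.png

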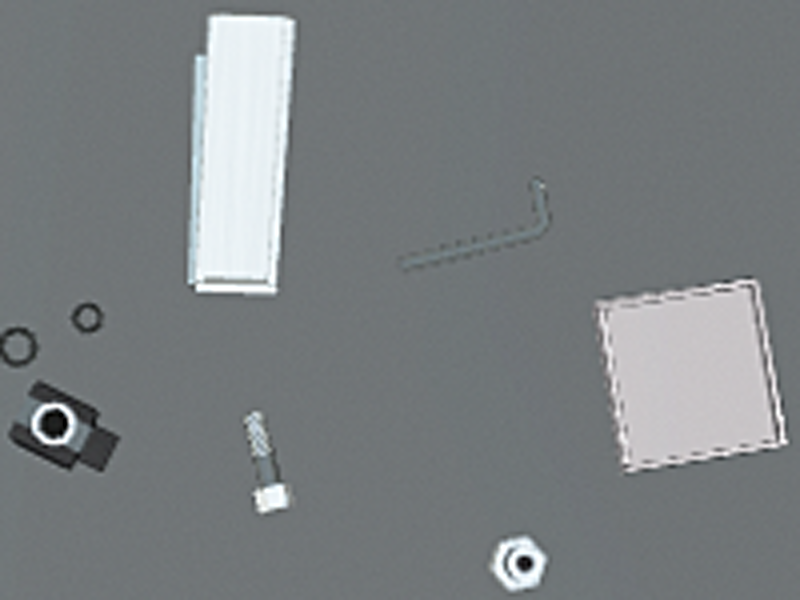

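Crop ta: long tray corners (26,228),(118,225),(131,455),(38,460), dish (509,126), steel spool (443..588,~456) and one bolt with its head at (251,489) and tip at (328,530). Crop tb: chute (208..295,15) to (196..277,290), coil bore (53,423), second bolt with its head at (272,497) and tip at (253,412), plug (519,563), square tray corners (600,300),(757,281),(785,444),(627,470).

```bash
python3 - <<'E'
from h import *
np.set_printoptions(precision=4,suppress=True)
A=lambda x,y,z:pix2w('top',105+(x+.5)/4-.5,105+(y+.5)/4-.5,z)[:2]
B=lambda x,y,z:pix2w('top',275+(x+.5)/4-.5,100+(y+.5)/4-.5,z)[:2]
def line(n,p,q): d=q-p; print(n,p,q,'mid',(p+q)/2,'len',np.hypot(*d),'ang',np.degrees(np.arctan2(d[1],d[0])))
def quad(n,c):
    c=np.array(c); print(n,'ctr',c.mean(0),'sides',[round(float(np.hypot(*(c[i]-c[i-1]))),4) for i in range(4)],'ang',np.degrees(np.arctan2(*(c[0]-c[3]+c[1]-c[2])[::-1])))
quad('long',[A(26,228,.014),A(118,225,.014),A(131,455,.014),A(38,460,.014)])
quad('sq',[B(600,300,.014),B(757,281,.014),B(785,444,.014),B(627,470,.014)])
print('dish',A(509,126,.014)); print('tape',A(296,219,.04))
line('spool',A(443,452,.011),A(588,459,.011)); print(A(515,456,.018))
line('boltL tip-head',A(328,532,.007),A(240,485,.011))
line('boltR',B(253,412,.007),B(273,511,.011))
line('coil bore->conn',A(734,403,.046),A(785,430,.033))
quad('coil',[A(691,412,.046),A(718,362,.046),A(778,398,.046),A(752,448,.046)])
print('plug',B(524,563,.03),B(519,563,.014))
L=(B(196,290,.030)+B(277,290,.030))/2; 
line('chute',(B(196,286,.036)+B(277,286,.036))/2,(B(208,15,.101)+B(295,18,.101))/2)
im=manip.snapshot('side')[:,:,::-1][130:290,170:370]
cv2.imwrite('pics/sb.png',cv2.resize(im,None,fx=4,fy=3.75,interpolation=cv2.INTER_CUBIC))
E
```

```text
long ctr [0.5269 0.4239] sides [0.1525, 0.063, 0.1502, 0.063] ang 3.7522682369444147
sq ctr [ 0.5072 -0.412 ] sides [0.11, 0.1057, 0.1067, 0.1067] ang 7.762212653311503
dish [0.6607 0.1403]
tape [0.5991 0.2726]
spool [0.4522 0.184 ] [0.4466 0.0915] mid [0.4494 0.1377] len 0.09271510981246932 ang -93.48388334083747
[0.4488 0.1371]
boltL tip-head [0.402  0.2595] [0.4327 0.316 ] mid [0.4174 0.2877] len 0.06430018165358749 ang 61.5495267591063
boltR [ 0.4864 -0.128 ] [ 0.4233 -0.1391] mid [ 0.4548 -0.1336] len 0.06409333274750802 ang -169.96383431213562
coil bore->conn [ 0.4786 -0.0017] [ 0.4622 -0.0331] mid [ 0.4704 -0.0174] len 0.035391336304196594 ang -117.63028346109922
coil ctr [ 0.4774 -0.0022] sides [0.0436, 0.035, 0.0431, 0.0347] ang 58.418769887013795
plug [ 0.3881 -0.2945] [ 0.3879 -0.295 ]
chute [ 0.5632 -0.1165] [ 0.7172 -0.1236] mid [ 0.6402 -0.1201] len 0.1541749388269097 ang -2.634047928854712
```

View pics/sb.png

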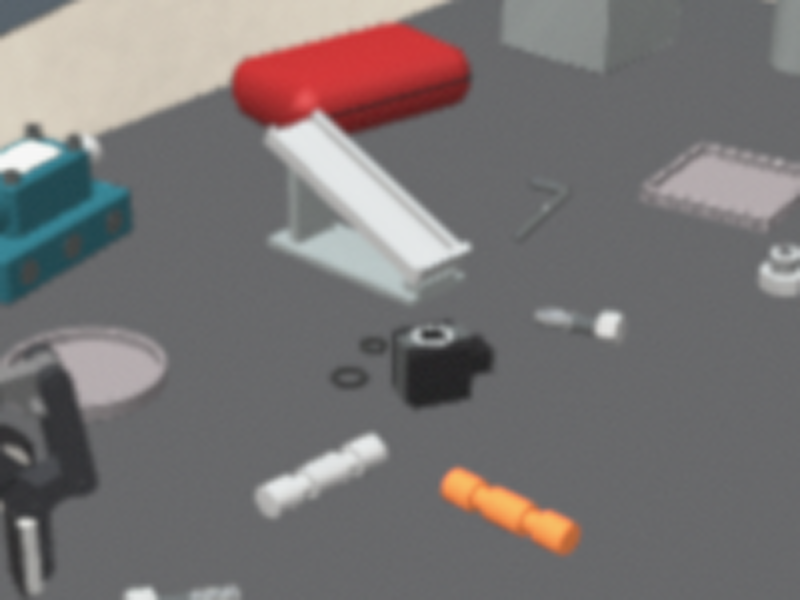

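The side crop confirms the choices: grey bar as spool (320,475), coil (435,365) with its connector pointing right, and the chute low end (440,255) facing the robot. All the sizes match. Starting with the left bolt.

```bash
cat >> h.py <<'E'
def go(*ts):
    s=manip.sense(); M=R.from_quat(s['tool_rot']).as_matrix()
    a=np.degrees(np.arctan2(M[1,1],M[0,1]))
    print('t %.2f tcp %s yawy %.1f q6 %.2f gap %.3f F %s'%(s['t'],s['tcp_pos'].round(4),a,s['q'][5],s['finger_gap'],s['force'].round(1)))
    for x,y,z,b in ts:
        d=M.T@(np.array([x,y,z])-s['tcp_pos'])/.03
        t=-((b-a+180)%360-180)/8
        print((x,y,z,b),'->',d.round(2),'yaw',round(t,2),'or',round(t-45*np.sign(t),2))
E
python3 -c "
from h import *
go((.4125,.2788,.10,-28.5),(.4125,.2788,.003,-28.5))"
```

```text
t 0.20 tcp [0.2607 0.5675 0.2307] yawy 65.3 q6 -0.18 gap 1.000 F [-0.2 -0.2 -0.8]
(0.4125, 0.2788, 0.1, -28.5) -> [-8.62 -6.63  4.36] yaw 11.73 or -33.27
(0.4125, 0.2788, 0.003, -28.5) -> [-8.62 -6.62  7.6 ] yaw 11.73 or -33.27
```

drive_tool(motion=[[[85, -0.9, -0.7, 0.4, 1.1], [85, -1.8, -1.4, 0.8, 2.1], [85, -2.7, -2.1, 1.2, 3.1], [85, -3.6, -2.8, 1.6, 4.1], [85, -4.5, -3.5, 2.0, 5.1], [85, -5.4, -4.2, 2.4, 6.1], [85, -6.3, -4.9, 2.8, 7.1], [85, -7.2, -5.6, 3.2, 8.1], [85, -8.1, -6.3, 3.6, 9.1], [85, -8.62, -6.63, 4.0, 10.1]]])

```text
t: 1.2
tcp_pos: [0.4138, 0.2772, 0.1109]
tool_rot: [0.798, 0.602, -0.0, 0.0]
force: [0.2, 0.2, -0.4]
finger_gap: 0.996
gripper_force: 0.0
```

```bash
python3 -c "
from h import *
go((.4125,.2788,.05,-28.5),(.4125,.2788,.003,-28.5))"
```

```text
t 1.20 tcp [0.4138 0.2772 0.1109] yawy -15.9 q6 0.64 gap 0.996 F [ 0.2  0.2 -0.4]
(0.4125, 0.2788, 0.05, -28.5) -> [ 0.04 -0.06  2.03] yaw 1.57 or -43.43
(0.4125, 0.2788, 0.003, -28.5) -> [ 0.04 -0.06  3.6 ] yaw 1.57 or -43.43
```

drive_tool(motion=[[[85, 0, 0, 0.5, 0.8], [85, 0, 0, 1.0, 1.6], [85, 0, 0, 2.0, 1.63], [85, 0, 0, 2.8, 1.63], [85, 0, 0, 3.0, 1.63], [85, 0, 0, 3.2, 1.63], [85, 0, 0, 3.25, 1.63], [85, 0, 0, 3.25, 1.63]]], squeeze=30)

```text
t: 2.0
tcp_pos: [0.4133, 0.2794, 0.0144]
tool_rot: [0.859, 0.511, 0.001, 0.0]
force: [1.0, -0.3, 0.4]
finger_gap: 0.996
gripper_force: 0.0
```

```bash
python3 -c "
from h import *
go((.4125,.2788,.003,-28.5))
snap('top','c1',(140,190,240,265),6)"
```

```text
t 2.00 tcp [0.4133 0.2794 0.0144] yawy -28.5 q6 0.87 gap 0.996 F [ 1.  -0.3  0.4]
(0.4125, 0.2788, 0.003, -28.5) -> [-0.03 -0.01  0.38] yaw -0.0 or 45.0
```

View pics/c1.png

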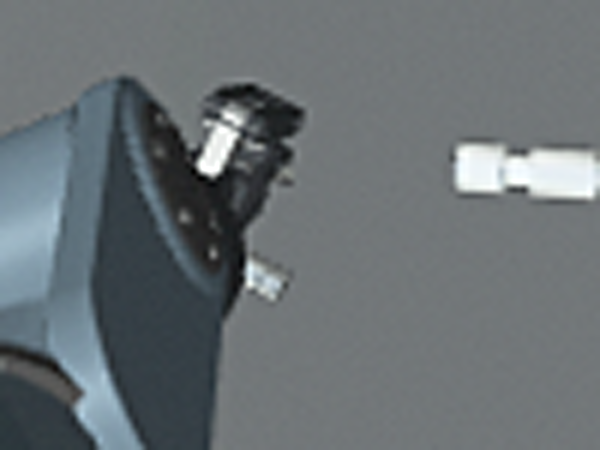

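The crop shows the shank tip at (265,280) still in place, with the arm hiding the rest. Now lower and close.

drive_tool(motion=[[[85, 0, 0, 0.3, 0], [85, 0, 0, 0.36, 0], [40, 0, 0, 0.36, 0], [0, 0, 0, 0.36, 0], [0, 0, 0, 0.36, 0], [0, 0, 0, 0.36, 0], [0, 0, 0, 0.36, 0], [0, 0, 0, 0.36, 0], [0, 0, 0, 0.36, 0], [0, 0, 0, 0.36, 0]]], squeeze=30)

```text
t: 3.05
tcp_pos: [0.413, 0.2792, 0.0032]
tool_rot: [0.859, 0.511, 0.0, 0.0]
force: [0.7, 0.1, 1.9]
finger_gap: 0.131
gripper_force: 31.3
```

```bash
python3 -c "
from h import *
go((.4125,.2788,.15,-28.5),(.607,-.1184,.15,-92.6))"
```

```text
t 3.05 tcp [0.413  0.2792 0.0032] yawy -28.5 q6 0.87 gap 0.131 F [0.7 0.1 1.9]
(0.4125, 0.2788, 0.15, -28.5) -> [-0.02 -0.01 -4.89] yaw -0.0 or 45.0
(0.607, -0.1184, 0.15, -92.6) -> [-8.56 12.01 -4.89] yaw 8.01 or -36.99
```

drive_tool(motion=[[[0, 0, 0, -0.5, 0], [0, 0, 0, -1.5, 0], [0, 0, 0, -2.7, 0], [0, -0.5, 0.7, -3.9, 0.5], [0, -1.2, 1.7, -4.9, 1.2], [0, -2.0, 2.8, -4.9, 2.0], [0, -2.8, 3.9, -4.9, 2.8], [0, -3.6, 5.0, -4.9, 3.5], [0, -4.3, 6.0, -4.9, 4.0], [0, -4.3, 6.0, -4.9, 4.0]]])

```text
t: 4.05
tcp_pos: [0.5125, 0.076, 0.1501]
tool_rot: [0.968, 0.252, 0.002, 0.001]
force: [1.2, 0.4, -1.4]
finger_gap: 0.134
gripper_force: 31.1
```

```bash
python3 -c "
from h import *
go((.607,-.1184,.15,-92.6))"
```

```text
t 4.05 tcp [0.5125 0.076  0.1501] yawy -60.9 q6 0.99 gap 0.134 F [ 1.2  0.4 -1.4]
(0.607, -0.1184, 0.15, -92.6) -> [-0.4   7.19  0.02] yaw 3.97 or -41.03
```

drive_tool(motion=[[[0, 0, 0.6, 0, 0.4], [0, -0.1, 1.5, 0, 1.0], [0, -0.2, 2.5, 0, 1.7], [0, -0.2, 3.5, 0, 2.4], [0, -0.3, 4.5, 0, 3.0], [0, -0.3, 5.5, 0, 3.5], [0, -0.4, 6.5, 0, 4.0], [0, -0.4, 7.2, 0, 4.0], [0, -0.4, 7.2, 0.6, 4.0], [0, -0.4, 7.2, 1.0, 4.0]]])

```text
t: 5.05
tcp_pos: [0.6048, -0.114, 0.1189]
tool_rot: [1.0, -0.023, -0.001, -0.0]
force: [-0.1, -0.7, -1.0]
finger_gap: 0.133
gripper_force: 31.2
```

```bash
python3 -c "
from h import *
go((.607,-.1184,.066,-92.6))
im=manip.snapshot('side')[:,:,::-1]
cv2.imwrite('pics/d1.png',cv2.resize(im[120:260,200:360],None,fx=5,fy=4.2,interpolation=cv2.INTER_CUBIC))
"
```

```text
t 5.05 tcp [ 0.6048 -0.114   0.1189] yawy -92.6 q6 1.25 gap 0.133 F [-0.1 -0.7 -1. ]
(0.607, -0.1184, 0.066, -92.6) -> [0.08 0.14 1.76] yaw 0.0 or -45.0
```

View pics/d1.png

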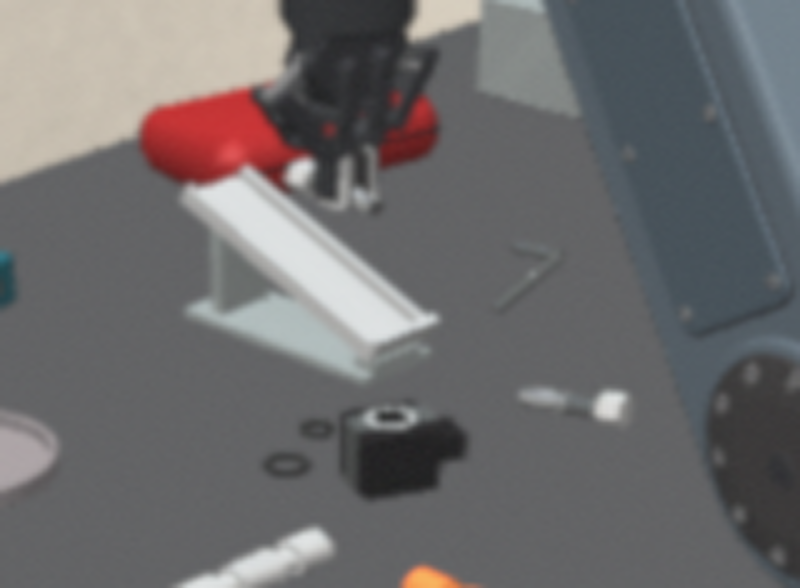

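The side crop shows the bolt held level over the chute with its head (300,175) uphill and its tip at (370,200). I'll check the chute pose by projecting it into this view.

```bash
python3 -c "
from h import *
c=np.array([.6436,-.1201,.058]); r=R.from_euler('ZY',[-2.6,-25],degrees=True)
for p in [(85,25,8),(85,-25,8),(-85,25,14),(-85,-25,14),(-80,20,0),(-80,-20,0)]:
    w=c+r.apply(np.array(p)/1000)
    a=w2pix('side',w);b=w2pix('top',w); print(p,w.round(4),'side crop',(a-[200,120])*[5,4.2],'tb',(b-[275,100])*4+1.5)
go((.607,-.1184,.066,-92.6))
"
```

```text
(85, 25, 8) [ 0.7183 -0.0985  0.1012] side crop [179.78983906 183.22402229] tb [209.56816675  15.06007122]
(85, -25, 8) [ 0.716  -0.1484  0.1012] side crop [240.29440424 162.9817073 ] tb [292.97340919  18.01175955]
(-85, 25, 14) [ 0.5619 -0.0914  0.0348] side crop [373.61112691 339.94623183] tb [196.13008422 288.93182187]
(-85, -25, 14) [ 0.5596 -0.1413  0.0348] side crop [432.34673614 315.64385781] tb [276.14229659 291.5719053 ]
(-80, 20, 0) [ 0.5721 -0.0968  0.0242] side crop [365.91220696 346.23029734] tb [203.4158162  274.92566257]
(-80, -20, 0) [ 0.5703 -0.1368  0.0242] side crop [412.78603493 326.78460297] tb [266.83700212 277.02309593]
t 5.10 tcp [ 0.603  -0.1129  0.1167] yawy -92.5 q6 1.25 gap 0.132 F [-0.9  0.9 -1.8]
(0.607, -0.1184, 0.066, -92.6) -> [0.15 0.18 1.69] yaw 0.01 or -44.99
```

drive_tool(motion=[[[0, 0.15, 0.18, 0.5, 0], [0, 0.15, 0.18, 1.0, 0], [0, 0.15, 0.18, 1.2, 0], [0, 0.15, 0.18, 1.3, 0], [0, 0.15, 0.18, 1.3, 0]]])

```text
t: 5.6
tcp_pos: [0.6092, -0.1194, 0.0805]
tool_rot: [1.0, -0.022, -0.0, -0.0]
force: [-0.2, 0.2, -0.7]
finger_gap: 0.135
gripper_force: 31.1
```

```bash
python3 -c "
from h import *
go((.607,-.1184,.064,-92.6),(.607,-.1184,.057,-92.6))
"
```

```text
t 5.60 tcp [ 0.6092 -0.1194  0.0805] yawy -92.5 q6 1.24 gap 0.135 F [-0.2  0.2 -0.7]
(0.607, -0.1184, 0.064, -92.6) -> [-0.08 -0.03  0.55] yaw 0.01 or -44.99
(0.607, -0.1184, 0.057, -92.6) -> [-0.08 -0.03  0.78] yaw 0.01 or -44.99
```

drive_tool(motion=[[[0, -0.05, -0.03, 0.2, 0], [0, -0.05, -0.03, 0.4, 0], [0, -0.05, -0.03, 0.5, 0], [0, -0.05, -0.03, 0.6, 0], [0, -0.05, -0.03, 0.65, 0], [0, -0.05, -0.03, 0.7, 0], [0, -0.05, -0.03, 0.7, 0]]], squeeze=20)

```text
t: 6.3
tcp_pos: [0.6079, -0.1189, 0.0608]
tool_rot: [1.0, -0.022, -0.0, 0.0]
force: [-2.1, 0.0, 4.3]
finger_gap: 0.136
gripper_force: 31.6
```

drive_tool(motion=[[[0, -0.05, 0, 0.05, 0], [0, -0.05, 0, 0.1, 0], [0, -0.05, 0, 0.12, 0], [0, -0.05, 0, 0.12, 0], [22, -0.05, 0, 0.12, 0], [22, -0.05, 0, 0.12, 0], [22, -0.05, 0, 0.12, 0], [22, -0.05, 0, 0.12, 0], [22, -0.05, 0, -1, 0], [22, -0.05, 0, -2.5, 0]]])

```text
t: 7.3
tcp_pos: [0.6045, -0.1178, 0.1329]
tool_rot: [1.0, -0.022, -0.003, -0.001]
force: [0.9, -0.8, -0.0]
finger_gap: 0.259
gripper_force: 0.0
```

```bash
python3 -c "
from h import *
go((.478,-.002,.12,-29.5),(.6,-.12,.2,-29.5))
snap('side','d2',(200,120,360,260),4)
"
```

```text
t 7.30 tcp [ 0.6045 -0.1178  0.1329] yawy -92.5 q6 1.24 gap 0.259 F [ 0.9 -0.8 -0. ]
(0.478, -0.002, 0.12, -29.5) -> [-4.38 -3.67  0.47] yaw -7.88 or 37.12
(0.6, -0.12, 0.2, -29.5) -> [-0.16  0.07 -2.24] yaw -7.88 or 37.12
```

View pics/d2.png

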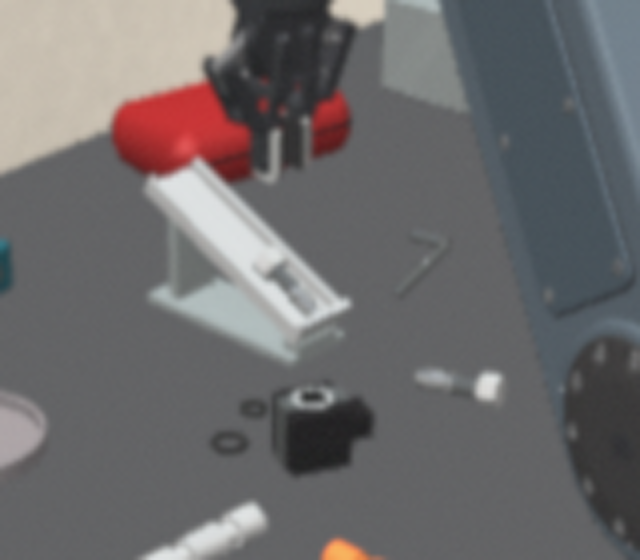

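Bolt 1 lies on the chute at the stop with its head (270,262) uphill. Next is the right-hand bolt.

```bash
python3 -c "
from h import *
go((.4647,-.1318,.07,-80))
"
```

```text
t 7.35 tcp [ 0.6101 -0.1197  0.1423] yawy -92.5 q6 1.24 gap 0.259 F [ 1.2 -0.3  4.7]
(0.4647, -0.1318, 0.07, -80) -> [-4.85  0.61  2.37] yaw -1.56 or 43.44
```

drive_tool(motion=[[[85, -0.6, 0.1, 0, 0], [85, -1.6, 0.2, 0, -0.5], [85, -2.8, 0.4, 0, -1.0], [85, -4.0, 0.5, 0.5, -1.5], [85, -4.85, 0.6, 1.2, -1.55], [85, -4.85, 0.6, 2.0, -1.55], [85, -4.85, 0.6, 2.4, -1.55], [85, -4.85, 0.6, 2.4, -1.55], [85, -4.85, 0.6, 2.4, -1.55]]])

```text
t: 8.25
tcp_pos: [0.4615, -0.1305, 0.0631]
tool_rot: [0.996, 0.086, 0.0, 0.0]
force: [-0.8, -0.1, -0.3]
finger_gap: 0.995
gripper_force: 0.0
```

```bash
python3 -c "
from h import *
go((.4647,-.1318,.003,-80))
"
```

```text
t 8.25 tcp [ 0.4615 -0.1305  0.0631] yawy -80.1 q6 0.89 gap 0.995 F [-0.8 -0.1 -0.3]
(0.4647, -0.1318, 0.003, -80) -> [0.1  0.06 2.  ] yaw -0.01 or 44.99
```

drive_tool(motion=[[[85, 0.1, 0.06, 0.7, 0], [85, 0.1, 0.06, 1.3, 0], [85, 0.1, 0.06, 1.7, 0], [85, 0.1, 0.06, 1.9, 0], [85, 0.1, 0.06, 1.98, 0], [85, 0.1, 0.06, 1.98, 0], [50, 0.1, 0.06, 1.98, 0], [0, 0.1, 0.06, 1.98, 0], [0, 0.1, 0.06, 1.98, 0], [0, 0.1, 0.06, 1.98, 0]]], squeeze=30)

```text
t: 9.25
tcp_pos: [0.4638, -0.1316, 0.0039]
tool_rot: [0.996, 0.086, 0.0, 0.0]
force: [-0.1, 0.0, -0.5]
finger_gap: 0.326
gripper_force: 0.0
```

drive_tool(motion=[[[0, 0, 0, 0, 0], [0, 0, 0, 0, 0], [0, 0, 0, 0, 0], [0, 0, 0, 0, 0]]])

```text
t: 9.65
tcp_pos: [0.4638, -0.1315, 0.0038]
tool_rot: [0.996, 0.086, 0.0, 0.0]
force: [1.3, 0.5, 4.3]
finger_gap: 0.133
gripper_force: 31.7
```

```bash
python3 -c "
from h import *
go((.66,-.12,.15,10),(.66,-.1208,.15,87.4))
"
```

```text
t 9.65 tcp [ 0.4638 -0.1315  0.0038] yawy -80.1 q6 0.89 gap 0.133 F [1.3 0.5 4.3]
(0.66, -0.12, 0.15, 10) -> [ 6.51  0.74 -4.87] yaw -11.27 or 33.73
(0.66, -0.1208, 0.15, 87.4) -> [ 6.51  0.77 -4.87] yaw -20.94 or 24.06
```

drive_tool(motion=[[[0, 0, 0, -0.6, 0], [0, 0, 0, -1.6, -1], [0, 0, 0, -2.8, -2], [0, 0.5, 0, -4.0, -3], [0, 1.2, 0.1, -4.9, -4], [0, 2.0, 0.2, -4.9, -5], [0, 2.9, 0.3, -4.9, -6], [0, 3.8, 0.4, -4.9, -7], [0, 4.7, 0.6, -4.9, -8], [0, 5.5, 0.7, -4.9, -9]]])

```text
t: 10.65
tcp_pos: [0.6306, -0.1237, 0.1499]
tool_rot: [0.753, 0.657, -0.0, -0.0]
force: [-1.2, -0.0, -0.6]
finger_gap: 0.134
gripper_force: 31.4
```

```bash
python3 -c "
from h import *
go((.6617,-.1209,.15,87.4))
"
```

```text
t 10.65 tcp [ 0.6306 -0.1237  0.1499] yawy -7.8 q6 -0.23 gap 0.134 F [-1.2 -0.  -0.6]
(0.6617, -0.1209, 0.15, 87.4) -> [ 0.23  1.01 -0.01] yaw -11.9 or 33.1
```

drive_tool(motion=[[[0, 0.05, 0.3, 0, -1], [0, 0.1, 0.6, 0, -2], [0, 0.2, 0.9, 0, -3], [0, 0.2, 0.9, 0, -4], [0, 0.2, 0.9, 0, -5], [0, 0.2, 0.9, 0, -6], [0, 0.2, 0.9, 0, -7], [0, 0.2, 0.9, 0, -8], [0, 0.2, 0.9, 0, -9], [0, 0.2, 0.9, 0, -10]]])

```text
t: 11.65
tcp_pos: [0.6565, -0.1214, 0.1495]
tool_rot: [0.155, 0.988, 0.0, -0.001]
force: [0.0, 0.5, -1.3]
finger_gap: 0.129
gripper_force: 31.4
```

drive_tool(motion=[[[0, 0, 0, 0, -1], [0, 0, 0, 0.4, -1.8], [0, 0, 0, 0.8, -1.8], [0, 0, 0, 1.2, -1.8], [0, 0, 0, 1.4, -1.8], [0, 0, 0, 1.4, -1.8], [0, 0, 0, 1.4, -1.8]]])

```text
t: 12.35
tcp_pos: [0.6575, -0.1218, 0.1084]
tool_rot: [0.033, 0.999, 0.0, -0.0]
force: [-0.0, -0.2, -1.9]
finger_gap: 0.135
gripper_force: 31.4
```

```bash
python3 -c "
from h import *
go((.6617,-.1209,.086,87.4))
"
```

```text
t 12.35 tcp [ 0.6575 -0.1218  0.1084] yawy 86.2 q6 -1.86 gap 0.135 F [-0.  -0.2 -1.9]
(0.6617, -0.1209, 0.086, 87.4) -> [-0.14  0.04  0.75] yaw -0.14 or 44.86
```

drive_tool(motion=[[[0, -0.14, 0.04, 0.2, -0.14], [0, -0.14, 0.04, 0.4, -0.14], [0, -0.14, 0.04, 0.55, -0.14], [0, -0.14, 0.04, 0.65, -0.14], [0, -0.14, 0.04, 0.7, -0.14], [0, -0.14, 0.04, 0.75, -0.14], [0, -0.14, 0.04, 0.75, -0.14]]], squeeze=20)

```text
t: 13.05
tcp_pos: [0.6612, -0.1207, 0.087]
tool_rot: [0.023, 1.0, 0.0, -0.0]
force: [-3.5, 1.1, 5.3]
finger_gap: 0.134
gripper_force: 32.1
```

drive_tool(motion=[[[0, 0, 0, 0.05, 0], [0, 0, 0, 0.1, 0], [0, 0, 0, 0.1, 0], [22, 0, 0, 0.1, 0], [22, 0, 0, 0.1, 0], [22, 0, 0, 0.1, 0], [22, 0, 0, 0.1, 0], [22, 0, 0, -0.5, 0], [22, 0, 0, -1.5, 0], [22, 0, 0, -2.0, 0]]])

```text
t: 14.05
tcp_pos: [0.663, -0.1212, 0.1482]
tool_rot: [0.023, 1.0, -0.001, 0.002]
force: [-0.2, -0.4, -0.3]
finger_gap: 0.259
gripper_force: 0.0
```

```bash
python3 -c "
from h import *
snap('side','d3',(200,120,360,260),4)
go((.478,-.002,.12,-29.5+180),(.478,-.002,.12,-29.5))
"
```

```text
t 14.10 tcp [ 0.6642 -0.1216  0.1505] yawy 87.4 q6 -1.87 gap 0.256 F [-0.2  0.8  0.9]
(0.478, -0.002, 0.12, 150.5) -> [6.39 3.7  0.96] yaw -7.89 or 37.11
(0.478, -0.002, 0.12, -29.5) -> [6.39 3.7  0.96] yaw 14.61 or -30.39
```

View pics/d3.png

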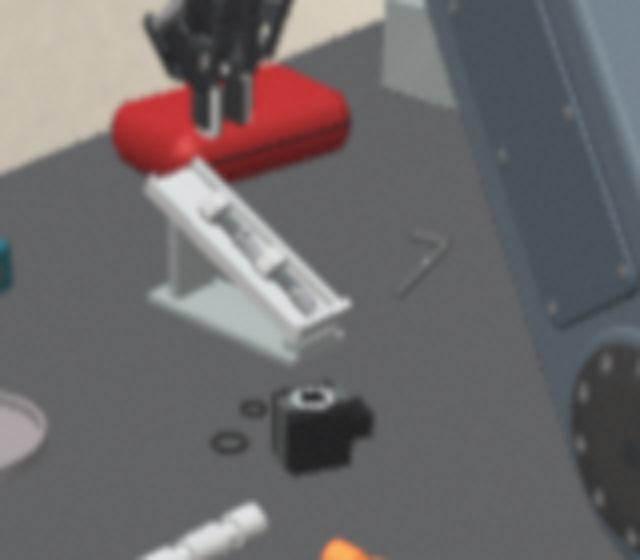

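Both bolts lie in line in the chute with their heads, at (212,210) and (268,262), uphill. Next is the coil.

drive_tool(motion=[[[40, 0.5, 0.3, -0.5, 1], [60, 1.4, 0.8, -0.5, 2], [85, 2.4, 1.4, -0.5, 3], [85, 3.4, 2.0, -0.4, 4], [85, 4.4, 2.6, 0, 5], [85, 5.4, 3.1, 0.5, 6], [85, 6.2, 3.6, 0.9, 7], [85, 6.4, 3.7, 0.9, 8], [85, 6.4, 3.7, 0.9, 9], [85, 6.4, 3.7, 0.9, 10]]])

```text
t: 15.1
tcp_pos: [0.4743, -0.0008, 0.1186]
tool_rot: [0.662, 0.75, -0.0, -0.0]
force: [0.4, -0.8, -0.4]
finger_gap: 0.996
gripper_force: 0.0
```

drive_tool(motion=[[[85, 0, 0, 0, 1], [85, 0, 0, 0, 2], [85, 0, 0, 0, 3], [85, 0, 0, 0, 4], [85, 0, 0, 0, 4.6], [85, 0, 0, 0, 4.6], [85, 0, 0, 0, 4.6]]])

```text
t: 15.8
tcp_pos: [0.4748, -0.0012, 0.1188]
tool_rot: [0.863, 0.505, -0.0, -0.0]
force: [-0.4, 0.1, 0.3]
finger_gap: 0.995
gripper_force: 0.0
```

```bash
python3 -c "
from h import *
go((.478,-.002,.015,-29.5))
"
```

```text
t 15.80 tcp [ 0.4748 -0.0012  0.1188] yawy -29.3 q6 0.27 gap 0.995 F [-0.4  0.1  0.3]
(0.478, -0.002, 0.015, -29.5) -> [0.03 0.11 3.46] yaw 0.03 or -44.97
```

drive_tool(motion=[[[85, 0.03, 0.1, 0.8, 0], [85, 0.03, 0.1, 1.8, 0], [85, 0.03, 0.1, 2.7, 0], [85, 0.03, 0.1, 3.3, 0], [85, 0.03, 0.1, 3.45, 0], [60, 0.03, 0.1, 3.45, 0], [30, 0.03, 0.1, 3.45, 0], [30, 0.03, 0.1, 3.45, 0], [30, 0.03, 0.1, 3.45, 0], [30, 0.03, 0.1, 3.45, 0]]], squeeze=35)

```text
t: 16.8
tcp_pos: [0.4788, -0.002, 0.0167]
tool_rot: [0.863, 0.505, 0.001, 0.001]
force: [0.1, -1.0, 7.0]
finger_gap: 0.462
gripper_force: 36.3
```

```bash
python3 -c "
from h import *
go((.478,-.002,.12,-29.5),(.5072,-.412,.12,-29.5),(.5072,-.412,.12,-60))
"
```

```text
t 16.80 tcp [ 0.4788 -0.002   0.0167] yawy -29.4 q6 0.27 gap 0.462 F [ 0.1 -1.   7. ]
(0.478, -0.002, 0.12, -29.5) -> [-0.01 -0.01 -3.44] yaw 0.01 or -44.99
(0.5072, -0.412, 0.12, -29.5) -> [-11.44   7.54  -3.43] yaw 0.01 or -44.99
(0.5072, -0.412, 0.12, -60) -> [-11.44   7.54  -3.43] yaw 3.83 or -41.17
```

drive_tool(motion=[[[30, 0, 0, -0.4, 0], [30, 0, 0, -1.2, 0], [30, 0, 0, -2.2, 0], [30, -0.4, 0.3, -3.2, 0], [30, -1.1, 0.7, -3.5, 0], [30, -2.0, 1.3, -3.5, 0], [30, -2.9, 1.9, -3.5, 0], [30, -3.8, 2.5, -3.5, 0], [30, -4.8, 3.2, -3.5, 0], [30, -5.8, 3.8, -3.5, 0]]])

```text
t: 17.8
tcp_pos: [0.4917, -0.2107, 0.1212]
tool_rot: [0.863, 0.505, 0.0, 0.0]
force: [1.1, 0.3, -2.2]
finger_gap: 0.459
gripper_force: 36.0
```

drive_tool(motion=[[[30, -0.9, 0.6, 0, 0], [30, -1.8, 1.2, 0, 0], [30, -2.8, 1.9, 0, 0], [30, -3.7, 2.5, 0, 0], [30, -4.5, 3.0, 0, 0], [30, -5.2, 3.5, 0, 0], [30, -5.6, 3.7, 0, 0], [30, -5.6, 3.7, 0, 0], [30, -5.6, 3.7, 0, 0]]])

```text
t: 18.7
tcp_pos: [0.5053, -0.4087, 0.1203]
tool_rot: [0.863, 0.504, 0.0, -0.001]
force: [-0.6, 0.4, -2.5]
finger_gap: 0.461
gripper_force: 35.9
```

```bash
python3 -c "
from h import *
go((.5072,-.412,.0217,-29.5))
"
```

```text
t 18.70 tcp [ 0.5053 -0.4087  0.1203] yawy -29.4 q6 -0.34 gap 0.461 F [-0.6  0.4 -2.5]
(0.5072, -0.412, 0.0217, -29.5) -> [-0.07  0.12  3.29] yaw 0.01 or -44.99
```

drive_tool(motion=[[[30, 0, 0.1, 0.8, 0], [30, 0, 0.1, 1.8, 0], [30, 0, 0.1, 2.6, 0], [30, 0, 0.1, 3.0, 0], [30, 0, 0.1, 3.12, 0], [30, 0, 0.1, 3.2, 0], [30, 0, 0.1, 3.24, 0], [30, 0, 0.1, 3.24, 0]]])

```text
t: 19.5
tcp_pos: [0.5093, -0.4122, 0.0245]
tool_rot: [0.863, 0.505, 0.0, 0.001]
force: [0.4, 0.3, -2.7]
finger_gap: 0.463
gripper_force: 35.9
```

drive_tool(motion=[[[30, 0, 0, 0.05, 0], [30, 0, 0, 0.08, 0], [30, 0, 0, 0.08, 0], [70, 0, 0, 0.08, 0], [70, 0, 0, 0.08, 0], [70, 0, 0, 0.08, 0], [70, 0, 0, 0.08, 0], [85, 0, 0, -1, 0], [85, 0, 0, -2.2, 0], [85, 0, 0, -3, 0]]])

```text
t: 20.5
tcp_pos: [0.5094, -0.4125, 0.1157]
tool_rot: [0.863, 0.505, 0.0, 0.001]
force: [0.7, -1.1, 0.6]
finger_gap: 0.996
gripper_force: 0.0
```

```bash
python3 -c "
from h import *
go((.388,-.295,.10,-29.5),(.388,-.295,.017,-29.5))
"
```

```text
t 20.50 tcp [ 0.5094 -0.4125  0.1157] yawy -29.4 q6 -0.34 gap 0.996 F [ 0.7 -1.1  0.6]
(0.388, -0.295, 0.1, -29.5) -> [ 1.43 -5.45  0.51] yaw 0.01 or -44.99
(0.388, -0.295, 0.017, -29.5) -> [ 1.43 -5.46  3.27] yaw 0.01 or -44.99
```

drive_tool(motion=[[[85, 0.2, -0.7, 0, 0], [85, 0.5, -1.8, 0, 0], [85, 0.8, -3.0, 0, 0], [85, 1.1, -4.2, 0.2, 0], [85, 1.4, -5.2, 0.5, 0], [85, 1.43, -5.45, 0.8, 0], [85, 1.43, -5.45, 1.5, 0], [85, 1.43, -5.45, 2.0, 0], [85, 1.43, -5.45, 2.0, 0], [85, 1.43, -5.45, 2.0, 0]]])

```text
t: 21.5
tcp_pos: [0.3874, -0.2943, 0.0536]
tool_rot: [0.863, 0.504, -0.0, -0.0]
force: [0.6, -0.4, 0.3]
finger_gap: 0.996
gripper_force: 0.0
```

```bash
python3 -c "
from h import *
go((.388,-.295,.017,-29.5))
"
```

```text
t 21.50 tcp [ 0.3874 -0.2943  0.0536] yawy -29.4 q6 -0.37 gap 0.996 F [ 0.6 -0.4  0.3]
(0.388, -0.295, 0.017, -29.5) -> [-0.01  0.03  1.22] yaw 0.01 or -44.99
```

drive_tool(motion=[[[85, 0, 0.03, 0.5, 0], [85, 0, 0.03, 1.0, 0], [85, 0, 0.03, 1.2, 0], [85, 0, 0.03, 1.22, 0], [60, 0, 0.03, 1.22, 0], [35, 0, 0.03, 1.22, 0], [10, 0, 0.03, 1.22, 0], [10, 0, 0.03, 1.22, 0], [10, 0, 0.03, 1.22, 0], [10, 0, 0.03, 1.22, 0]]], squeeze=35)

```text
t: 22.5
tcp_pos: [0.3883, -0.2947, 0.0173]
tool_rot: [0.863, 0.505, 0.0, 0.0]
force: [-0.4, 0.8, 6.3]
finger_gap: 0.245
gripper_force: 34.1
```

drive_tool(motion=[[[10, 0, 0, 0, 0], [10, 0, 0, 0, 0], [10, 0, 0, 0, 0], [10, 0, 0, -0.5, 0], [10, 0, 0, -1.5, 0], [10, 0, 0, -2.5, 0], [10, 0, 0, -3.5, 0], [10, 0, 0, -4.0, 0]]])

```text
t: 23.3
tcp_pos: [0.3886, -0.2951, 0.1388]
tool_rot: [0.863, 0.505, 0.0, 0.001]
force: [0.2, -0.3, -1.8]
finger_gap: 0.236
gripper_force: 34.3
```

```bash
python3 -c "
from h import *
go((.6607,.1403,.135,-29.5))
"
```

```text
t 23.30 tcp [ 0.3886 -0.2951  0.1388] yawy -29.4 q6 -0.37 gap 0.236 F [ 0.2 -0.3 -1.8]
(0.6607, 0.1403, 0.135, -29.5) -> [17.1   0.78  0.11] yaw 0.01 or -44.99
```

drive_tool(motion=[[[10, 0.4, 0, 0, 0], [10, 1.2, 0.05, 0, 0], [10, 2.2, 0.1, 0, 0], [10, 3.3, 0.15, 0, 0], [10, 4.4, 0.2, 0, 0], [10, 5.5, 0.25, 0, 0], [10, 6.6, 0.3, 0, 0], [10, 7.7, 0.35, 0, 0], [10, 8.8, 0.4, 0, 0], [10, 9.9, 0.45, 0, 0]]])

```text
t: 24.3
tcp_pos: [0.545, -0.0399, 0.1349]
tool_rot: [0.863, 0.505, -0.001, -0.001]
force: [1.3, 0.4, -0.4]
finger_gap: 0.237
gripper_force: 34.4
```

drive_tool(motion=[[[10, 1.1, 0.05, 0, 0], [10, 2.2, 0.1, 0, 0], [10, 3.3, 0.15, 0, 0], [10, 4.4, 0.2, 0, 0], [10, 5.5, 0.25, 0, 0], [10, 6.4, 0.3, 0, 0], [10, 7.0, 0.33, 0, 0], [10, 7.2, 0.33, 0, 0], [10, 7.2, 0.33, 0, 0], [10, 7.2, 0.33, 0, 0]]])

```text
t: 25.3
tcp_pos: [0.659, 0.1405, 0.1356]
tool_rot: [0.863, 0.504, -0.001, -0.001]
force: [0.1, 0.2, 0.1]
finger_gap: 0.233
gripper_force: 34.4
```

```bash
python3 -c "
from h import *
go((.6607,.1403,.0215,-29.5))
"
```

```text
t 25.30 tcp [0.659  0.1405 0.1356] yawy -29.4 q6 0.56 gap 0.233 F [0.1 0.2 0.1]
(0.6607, 0.1403, 0.0215, -29.5) -> [0.03 0.06 3.8 ] yaw 0.01 or -44.99
```

drive_tool(motion=[[[10, 0, 0.06, 0.8, 0], [10, 0, 0.06, 1.8, 0], [10, 0, 0.06, 2.8, 0], [10, 0, 0.06, 3.4, 0], [10, 0, 0.06, 3.6, 0], [10, 0, 0.06, 3.7, 0], [10, 0, 0.06, 3.76, 0], [10, 0, 0.06, 3.78, 0], [10, 0, 0.06, 3.78, 0]]])

```text
t: 26.2
tcp_pos: [0.6626, 0.14, 0.0245]
tool_rot: [0.863, 0.504, 0.001, 0.0]
force: [-0.0, -0.5, -1.4]
finger_gap: 0.233
gripper_force: 34.4
```

drive_tool(motion=[[[10, 0, 0, 0.05, 0], [10, 0, 0, 0.09, 0], [10, 0, 0, 0.09, 0], [45, 0, 0, 0.09, 0], [45, 0, 0, 0.09, 0], [45, 0, 0, 0.09, 0], [45, 0, 0, 0.09, 0], [60, 0, 0, -1, 0], [60, 0, 0, -2.2, 0], [85, 0, 0, -3.4, 0]]])

```text
t: 27.2
tcp_pos: [0.6615, 0.1399, 0.1259]
tool_rot: [0.863, 0.504, -0.001, -0.0]
force: [0.9, 0.8, 0.1]
finger_gap: 0.852
gripper_force: 0.0
```

```bash
python3 -c "
from h import *
go((.4494,.1377,.06,-3.5),(.4494,.1377,.005,-3.5))
"
```

```text
t 27.20 tcp [0.6615 0.1399 0.1259] yawy -29.4 q6 0.56 gap 0.852 F [0.9 0.8 0.1]
(0.4494, 0.1377, 0.06, -3.5) -> [-3.53 -6.12  2.21] yaw -3.24 or 41.76
(0.4494, 0.1377, 0.005, -3.5) -> [-3.53 -6.12  4.04] yaw -3.24 or 41.76
```

drive_tool(motion=[[[85, -0.4, -0.7, 0, -0.5], [85, -1.0, -1.7, 0, -1.0], [85, -1.6, -2.8, 0, -1.6], [85, -2.2, -3.9, 0.2, -2.2], [85, -2.9, -5.0, 0.8, -2.8], [85, -3.4, -5.9, 1.4, -3.2], [85, -3.53, -6.12, 2.0, -3.24], [85, -3.53, -6.12, 2.2, -3.24], [85, -3.53, -6.12, 2.2, -3.24], [85, -3.53, -6.12, 2.2, -3.24]]])

```text
t: 28.2
tcp_pos: [0.4521, 0.1379, 0.0598]
tool_rot: [0.728, 0.685, 0.001, 0.001]
force: [0.2, -1.0, 0.3]
finger_gap: 0.991
gripper_force: 0.0
```

```bash
python3 -c "
from h import *
go((.4494,.1377,.005,-3.5))
"
```

```text
t 28.20 tcp [0.4521 0.1379 0.0598] yawy -3.5 q6 0.12 gap 0.991 F [ 0.2 -1.   0.3]
(0.4494, 0.1377, 0.005, -3.5) -> [-0.01 -0.09  1.83] yaw -0.0 or 45.0
```

drive_tool(motion=[[[85, 0, -0.08, 0.6, 0], [85, 0, -0.08, 1.2, 0], [85, 0, -0.08, 1.6, 0], [85, 0, -0.08, 1.8, 0], [85, 0, -0.08, 1.8, 0], [60, 0, -0.08, 1.8, 0], [40, 0, -0.08, 1.8, 0], [10, 0, -0.08, 1.8, 0], [10, 0, -0.08, 1.8, 0], [10, 0, -0.08, 1.8, 0]]], squeeze=40)

```text
t: 29.2
tcp_pos: [0.448, 0.1381, 0.0059]
tool_rot: [0.728, 0.685, 0.0, 0.0]
force: [-0.7, 0.0, 4.1]
finger_gap: 0.236
gripper_force: 39.0
```

drive_tool(motion=[[[10, 0, 0, 0, 0], [10, 0, 0, 0, 0], [10, 0, 0, 0, 0], [10, 0, 0, -0.5, 0], [10, 0, 0, -1.5, 0], [10, 0, 0, -2.5, 0], [10, 0, 0, -3.5, 0], [10, 0, 0, -4.0, 0], [10, 0, 0, -4.0, 0]]])

```text
t: 30.1
tcp_pos: [0.4486, 0.1382, 0.127]
tool_rot: [0.728, 0.685, 0.002, 0.001]
force: [-0.0, 0.4, -2.2]
finger_gap: 0.234
gripper_force: 39.8
```

```bash
python3 -c "
from h import *
go((.5269,.4239,.12,93.75))
"
```

```text
t 30.10 tcp [0.4486 0.1382 0.127 ] yawy -3.5 q6 0.12 gap 0.234 F [-0.   0.4 -2.2]
(0.5269, 0.4239, 0.12, 93.75) -> [9.67 2.03 0.25] yaw -12.15 or 32.85
```

drive_tool(motion=[[[10, 0.4, 0.1, 0, -1], [10, 1.2, 0.3, 0, -2], [10, 2.2, 0.5, 0, -3], [10, 3.3, 0.7, 0, -4], [10, 4.4, 0.9, 0, -5], [10, 5.5, 1.1, 0, -6], [10, 6.6, 1.4, 0, -7], [10, 7.7, 1.6, 0, -8], [10, 8.6, 1.8, 0, -9], [10, 9.3, 1.95, 0, -10]]])

```text
t: 31.1
tcp_pos: [0.522, 0.4141, 0.1227]
tool_rot: [0.114, 0.993, -0.001, -0.001]
force: [0.0, 0.4, -1.6]
finger_gap: 0.235
gripper_force: 39.7
```

drive_tool(motion=[[[10, 0, 0, 0, -1], [10, 0, 0, 0, -2], [10, 0, 0, 0, -2.15], [10, 0, 0, 0.6, -2.15], [10, 0, 0, 1.4, -2.15], [10, 0, 0, 2.0, -2.15], [10, 0, 0, 2.2, -2.15], [10, 0, 0, 2.2, -2.15]]])

```text
t: 31.9
tcp_pos: [0.5217, 0.4121, 0.0574]
tool_rot: [-0.032, 0.999, -0.001, -0.002]
force: [0.3, 0.3, -1.7]
finger_gap: 0.242
gripper_force: 39.8
```

```bash
python3 -c "
from h import *
go((.5269,.4239,.0145,93.75))
snap('top','e1',(105,105,305,245),4)
"
```

```text
t 31.90 tcp [0.5217 0.4121 0.0574] yawy 93.6 q6 -1.13 gap 0.242 F [ 0.3  0.3 -1.7]
(0.5269, 0.4239, 0.0145, 93.75) -> [-0.2   0.38  1.43] yaw -0.01 or 44.99
```

View pics/e1.png

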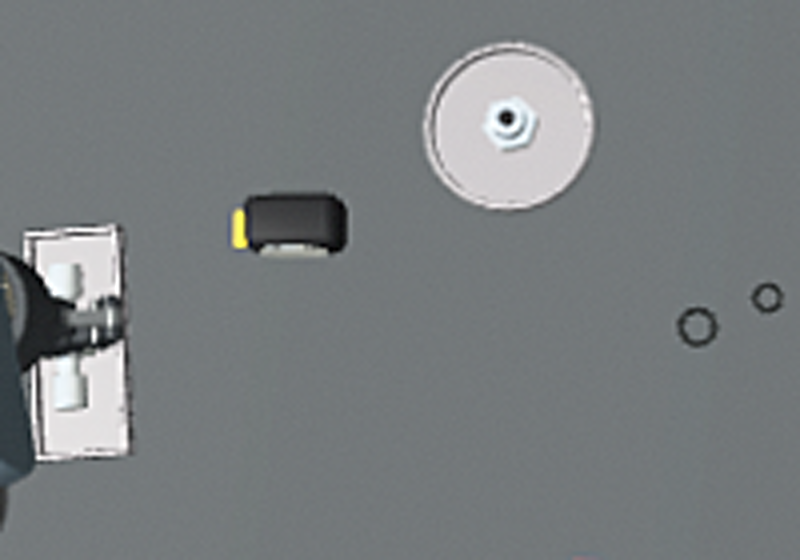

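The plug stands in the dish at (508,122), the tape measure is unmoved at (295,222), and the spool is over the long tray at (70,337). Lowering it.

drive_tool(motion=[[[10, -0.1, 0.2, 0.4, 0], [10, -0.2, 0.38, 0.8, 0], [10, -0.2, 0.38, 1.1, 0], [10, -0.2, 0.38, 1.3, 0], [10, -0.2, 0.38, 1.4, 0], [10, -0.2, 0.38, 1.4, 0], [10, -0.2, 0.38, 1.4, 0]]], squeeze=20)

```text
t: 32.65
tcp_pos: [0.5283, 0.4247, 0.0176]
tool_rot: [-0.032, 0.999, 0.0, 0.0]
force: [0.4, -0.5, -0.7]
finger_gap: 0.236
gripper_force: 39.8
```

```bash
python3 -c "
from h import *
go((.5269,.4239,.0135,93.75))
"
```

```text
t 32.65 tcp [0.5283 0.4247 0.0176] yawy 93.7 q6 -1.12 gap 0.236 F [ 0.4 -0.5 -0.7]
(0.5269, 0.4239, 0.0135, 93.75) -> [ 0.05 -0.02  0.14] yaw -0.01 or 44.99
```

drive_tool(motion=[[[10, 0, -0.02, 0.1, 0], [10, 0, -0.02, 0.17, 0], [10, 0, -0.02, 0.17, 0], [25, 0, -0.02, 0.17, 0], [25, 0, -0.02, 0.17, 0], [25, 0, -0.02, 0.17, 0], [27, 0, -0.02, 0.17, 0], [27, 0, -0.02, -0.3, 0], [27, 0, -0.02, -1.2, 0], [27, 0, -0.02, -2.4, 0]]])

```text
t: 33.65
tcp_pos: [0.5272, 0.4235, 0.0894]
tool_rot: [-0.032, 0.999, -0.001, -0.002]
force: [-0.2, 0.9, 0.1]
finger_gap: 0.318
gripper_force: 0.0
```

drive_tool(motion=[[[27, 1, 1, -1, 0], [27, 1.5, 2, -2, 0], [27, 2, 3, -3, 0], [27, 2.5, 4, -3, 0], [27, 2.5, 5, -3, 0], [27, 2.5, 5, -3, 0], [27, 2.5, 5, -3, 0]]])

```text
t: 34.35
tcp_pos: [0.4432, 0.5692, 0.1801]
tool_rot: [-0.033, 0.999, -0.0, 0.0]
force: [-0.2, 0.2, 0.5]
finger_gap: 0.312
gripper_force: 0.0
```

```bash
python3 -c "
from h import *
go()
im=manip.snapshot('top')[:,:,::-1][95:245,100:480]
cv2.imwrite('pics/f1.png',cv2.resize(im,None,fx=2.1,fy=2.1,interpolation=cv2.INTER_CUBIC))
snap('side','f2',(90,120,400,350),2.5)
"
```

```text
t 34.35 tcp [0.4432 0.5692 0.1801] yawy 93.8 q6 -0.88 gap 0.312 F [-0.2  0.2  0.5]
```

View pics/f1.png

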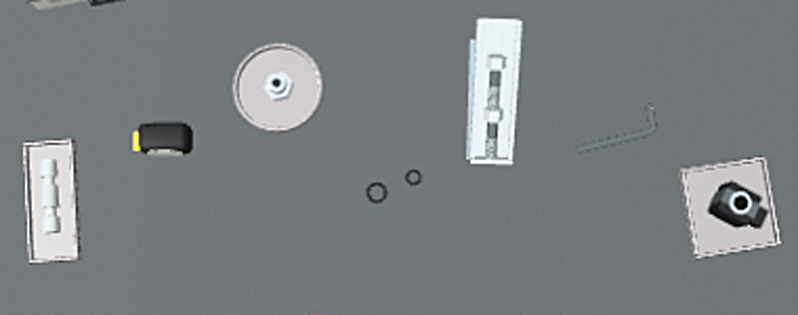

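View pics/f2.png

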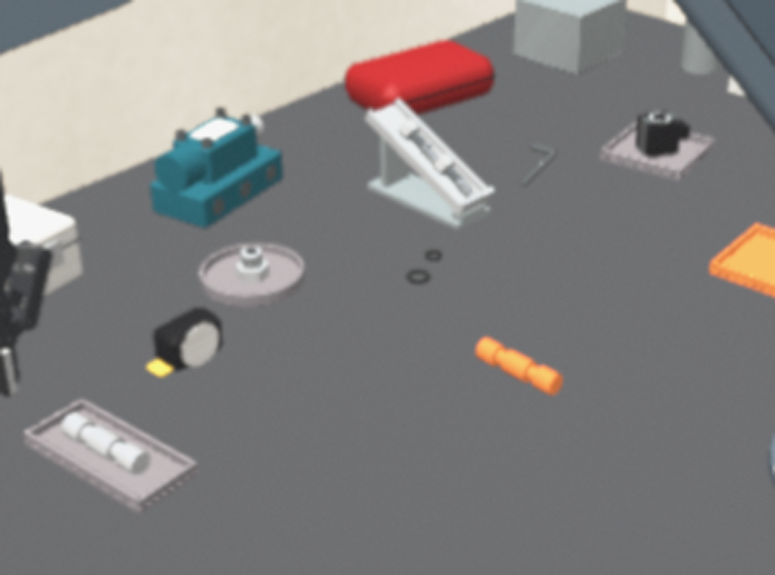

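All five parts look in place: spool (50,197), plug (277,85), coil (740,202), and bolts with heads at (495,62) and (491,116), all in f1. The tape measure is unmoved. I'll wait a few seconds for the spool to settle, check for motion, then hand in.

drive_tool(motion=[[[27, 0, 0, 0, 0], [27, 0, 0, 0, 0], [27, 0, 0, 0, 0], [27, 0, 0, 0, 0], [27, 0, 0, 0, 0], [27, 0, 0, 0, 0], [27, 0, 0, 0, 0], [27, 0, 0, 0, 0], [27, 0, 0, 0, 0], [27, 0, 0, 0, 0]]])

```text
t: 35.45
tcp_pos: [0.4436, 0.569, 0.1794]
tool_rot: [-0.032, 0.999, -0.0, -0.0]
force: [-0.7, -0.6, -1.1]
finger_gap: 0.318
gripper_force: 0.0
```

drive_tool(motion=[[[27, 0, 0, 0, 0], [27, 0, 0, 0, 0], [27, 0, 0, 0, 0], [27, 0, 0, 0, 0], [27, 0, 0, 0, 0], [27, 0, 0, 0, 0], [27, 0, 0, 0, 0], [27, 0, 0, 0, 0], [27, 0, 0, 0, 0], [27, 0, 0, 0, 0]]])

```text
t: 36.45
tcp_pos: [0.4437, 0.5689, 0.1794]
tool_rot: [-0.032, 0.999, 0.0, 0.0]
force: [0.4, -0.0, 0.4]
finger_gap: 0.314
gripper_force: 0.0
```

```bash
python3 -c "
from h import *
a=manip.snapshot('top').astype(int)
for _ in range(10): b=manip.snapshot('top').astype(int)
f=cv2.resize(b[95:245,100:480,::-1].astype('uint8'),None,fx=2.1,fy=2.1,interpolation=cv2.INTER_CUBIC)
o=cv2.imread('pics/f1.png')
def mx(d): return [int(d[y:y+40,x:x+40].mean()*100)/100 for x,y in [(105,170),(215,115),(325,105),(325,140),(430,170),(250,30)]]
print(mx(abs(a-b)))
d=cv2.absdiff(f,o).max(2); print('vs f1',[float(d[y0:y1,x0:x1].mean().round(2)) for x0,y0,x1,y1 in [(25,145,78,260),(235,45,320,130),(470,20,520,160),(685,160,775,255),(350,220,450,300)]])
"
```

```text
[0.85, 0.95, 0.79, 0.89, 1.09, 0.96]
vs f1 [1.14, 1.33, 0.98, 1.46, 1.48]
```

Nothing is moving: the differences are at the level of image noise. Handing in.

```bash
python3 -c "
from station import manip
print(manip.sign_off())"
```

```text
the job is handed in; nothing more can be done
None
```

I handed the job in at about 37 s, and the last pictures showed all five parts still and in their places with the tape measure unmoved; the judge's result was not shown.

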